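# Raise the lane barrier and pass the enclosure through

## Task

Open the feed lane by pushing the striped barrier arm up past its balance point, without flinging it, so that it stays raised on its own. Then push the black electrical enclosure along the lane, under the raised arm, until it sits against the green end stop. Only push: do not grip or lift anything, keep the enclosure flat on the lane, leave the other things on the bench alone, and finish with the hand clear of everything.

Things in the scene. Friction and masses are not known exactly. Their poses are not given: they have to be found in the camera images.
- lane: Fixed feed lane: a grey board, x = -85 to +160 mm, y = -220 to +220 mm, top 12 mm above the bench. Origin on the bench under the middle of its channel; +y is the feed direction (roughly away from the robot), +x points to the hinge side (roughly the robot's right), z up. Two aluminium guides, tops at z = 30 mm, leave a channel 118 mm wide (x = -59 to +59 mm).
- hinge (a point): Hinge axis of the barrier, fixed to the lane at x = 105, y = 0, z = 95 mm in the lane's frame; it runs along the lane's y. A blue fork carries it: two cheeks, x = 84 to 126, y = -33 to +33 mm, top at z = 120 mm.
- barrier (a joint): Angle of the red and white arm, rad: 0 = level across the lane (where it starts), grows as its free end rises, 1.62 = on its raised stop. A grey counterweight behind the hinge makes it balance at about 0.95: let go below this it falls back, above this it goes on up by itself (damped, about 1 s) and stays. Raising it takes under 2 N at the paddle. Mass 0.64 kg, varying by a quarter.
- paddle (a point): Centre of the underside of the yellow paddle at the arm's free end, 192.5 mm from the hinge axis, 8 mm below the arm's centre line; moves with the arm. Paddle 55 mm along the arm (165 to 220 mm from the hinge), 64 wide, 16 thick; the arm itself is 20 wide, 22 high. Arm down: paddle at the lane's x = -115 to -60 mm, underside 87 mm above the bench.
- enclosure: Loose black enclosure with white modules on top, 112 mm across the lane (x), 100 mm along it (y); black box 55 mm high, modules (middle 40 mm of y) up to 89 mm. Origin at the centre of its underside, axes as the lane's. 0.45 kg, varying by a quarter; sliding takes 2 to 6 N. Starts in the channel on the -y side of the barrier; too tall to pass under the lowered arm.
- stop: Fixed green end stop across the channel on the +y side, 115 mm (x) by 20 mm (y), 45 mm high, with a 12 mm high black knob on top. Origin at the centre of its underside, on the lane board; axes as the lane's. The enclosure sits against it when their origins are 60 mm apart along y.
- coupler: Loose white conduit coupler, 50 x 36 x 48 mm high, to be left alone. Origin at the centre of its underside.
- can: Loose orange jar with a blue cap, 50 mm across, 70 mm high, to be left alone. Origin at the centre of its underside.
- tester: Loose red hand tester lying flat, 45 x 70 x 32 mm high, to be left alone. Origin at the centre of its underside.
Mind the look-alikes: they are no part of the job. Of the things like the enclosure, leave any that is yellow; of the rest the smaller one is meant.

How it is judged:
On the way, in this order (a step that is already met when the one before it is completed fails the run):
1. the barrier stands raised while the enclosure is still on its own side of it (value of joint barrier above 1.45 rad and y of enclosure in the frame of lane below -0.05 m), for 0.3 s.
2. the enclosure is against the end stop with the barrier still raised (value of joint barrier above 1.45 rad and y of enclosure in the frame of stop above -0.068 m), for 0.1 s.
At the end, for the whole second after the job is handed in: The barrier rests raised by itself (joint above 1.5 rad), and the enclosure lies flat in the lane, at rest, within 8 mm of the green stop (value of joint barrier above 1.5 rad and velocity of joint barrier below 0.1 rad/s and y of enclosure in the frame of stop between -0.068 and -0.05 m and z of enclosure in the frame of lane below 0.016 m and angle between enclosure's own z axis and vertical below 0.05 rad and linear speed of enclosure below 0.02 m/s); the robot touches nothing.
It fails at once if the enclosure was lifted or tipped (z of enclosure in the frame of lane above 0.024 m or angle between enclosure's own z axis and vertical above 0.2 rad).
It fails at once if the barrier was flung (velocity of joint barrier above 4 rad/s).
It fails at once if one of the other things on the bench was disturbed (distance of any of coupler, can, tester from where it was at the start of the episode above 0.015 m).
It also fails if it takes over 64 s, if anything falls off the work surface, if the arm or the gripper's body presses on something with over 40 N, if the wrist force passes 120 N, or if a joint passes its speed limit or range.

## Robot

A 6-joint arm with a two-finger parallel gripper is mounted at the origin on the work surface. World frame = base frame: x ahead of the robot, y to its left, z up, the work surface at z = 0. Lengths are in m, angles in rad, forces in N, time in s.
With the tool pointing down it reaches from about 0.375 to 0.9 m from the base axis. Payload 3.1 kg.
Tool frame: the origin (TCP) lies at the very end of the fingers, on their centre line; the grasp point (between the pads) lies 19 mm behind it (robot.hold_point_z is the z of the grasp point in the tool frame, in m); z points along the fingers, y is the direction in which the jaws open and shut (so a half turn about z gives the same grasp; the last joint's range is limited). The gripper opens to 87 mm and grips with 3 to 60 N. Pads are 19 mm wide; open, the fingers measure 117 mm over their backs; the gripper's body (75 mm by 190 mm) begins 51 mm behind the grasp point.
Start: joints at [1.153, 0.527, 1.433, -0, 1.181, -0.178], TCP at [0.148, 0.607, 0.223] pointing down, gripper open.
Joint ranges: [-3.08, 3.08], [-0.75, 2.2], [0.22, 2.44], [-1.43, 4.57], [0, 2.65], [-2.85, 2.85]. Speed limits (rad/s): [2.79, 2.79, 3.14, 3.14, 3.14, 3.14].

## Interface

Orientations are given as a unit quaternion [x, y, z, w].
In Python, from rig import robot, viewer, spotter gives the robot as it stands.
- The arm moves only by the shell command python3 -m crank 'ROWS' [FORCE]. ROWS is text: rows parted by semicolons, each of 7 numbers parted by spaces: the turn, a rotation vector about the tool's x, y, z in units of 5 degrees (1.0 is 5 degrees), then the shift along the tool's x, y, z in units of 40 mm (1.0 is 40 mm), then the gripper's target within -1 to 1 (shut at 1, half-way at 0, fully open at -1). A call has 1 to 5 rows; each row shifts and turns the pose as measured when the row begins, along the tool's axes as they then stand; what a row does not reach is not made up. A row lasts 1/8 s, in which the tool goes at most 62.5 mm and 10.7 degrees, less where a joint would pass 70% of its speed; a pose out of reach is approached as far as the arm can. A call is refused whole if a number of a shift passes 1 or a number of a turn 1, either way. A call with a gripper value outside its range is refused whole. The fingers move at their own pace and stop on an object; FORCE is the grip in N (left out, the last holds). Time passes only in rows, so rows that do not move let the fingers close. It gives the time, the measured TCP pose, the force and the opening at its end, in the units of the state.
- robot.get_obs(): the state, without advancing time (a new reading comes with each control period).
- viewer.camera(name): name is "side" or "top"; returns a dict with "img" (400x640x3 uint8, red, green, blue), "camera_matrix" (3x3 intrinsics, pixels), "xyz" and "attitude" of the camera in the world. Camera axes: x right, y down, z forward; pixel columns grow to the right and rows downward; lengths in m; the calibration is good to about 2 mm. A picture is of the moment at which its call begins. There is no depth.
- robot.hand_in(): hands the job in, once; it reports no verdict.
Trained networks look in a picture, given as the dict that the camera call returned (one of the last four; its "shot" number tells which), for a name from the list of things; names that differ only in an ending like _2 or _b are one class to them, and where a whole thing is asked for, a point or a joint stands for the part that bears it (a point fixed in the world has none). Each returns a list of dicts, best first, with "score" (0 to 1); they miss things now and then, are a little off and sometimes report something else, mostly with a low value. They report only what shows in the picture. A call takes as long as a camera call. They do not tell look-alikes from the thing itself.
- spotter.boxes_of(name, picture): "at" ([x, y, z] in m, in the coordinates of the camera as it stood for that picture, good to about 4 mm: the middle of the surface that is visible of it).
The state is a dict: "time": time; "q": joint angles; "joint_velocities": joint speeds; "joint_torque": joint torques, N m; "position": TCP position; "tool_rot": TCP orientation; "ft_force": force on the tool from outside, world axes, zero at the start; "moment": the same for the moment, N m; "grip_width": finger opening in m.
Only numpy, scipy, OpenCV 4.12 (cv2) and the standard library are available. Lean on these libraries where they do the work, as an engineer would, in place of code of your own. Each camera call takes 0.05 s, during which the arm holds its last target.

## Working session

There is one attempt and no reset: what is moved stays moved. The work goes in short steps, Python scripts to look and compute and a shell command to move; the robot and the scene stay as the last step left them, time stands still between calls to the robot, and variables do not carry over. Pictures are saved under pics/ and viewed, and the job is handed in when it is done.

```bash
ls; mkdir -p pics; python3 - <<'E'
from rig import robot, viewer, spotter
import cv2, numpy as np
print(robot.get_obs())
for n in ["side","top"]:
    p=viewer.camera(n); cv2.imwrite(f"pics/{n}0.png",p["img"][:,:,::-1]); print({k:v for k,v in p.items() if k!="img"})
E
```

```text
pics
{'time': 0.0, 'q': array([ 1.15352495e+00,  5.28487512e-01,  1.43390993e+00, -2.40695422e-05,
        1.18137586e+00, -1.78489756e-01]), 'joint_velocities': array([ 1.37828931e-03,  3.27737836e-04,  2.44201974e-04, -1.22591889e-03,
       -1.17248951e-03, -1.53241019e-05]), 'joint_torque': array([ 8.19181842e-04, -4.40046608e+01, -1.76593727e+01,  6.35140669e-02,
        5.82178950e-02, -1.37995485e-04]), 'position': array([0.14749388, 0.60659159, 0.22155609]), 'tool_rot': array([ 1.19102756e-01,  9.92881335e-01, -1.04557658e-03, -3.09366835e-04]), 'ft_force': array([-1.49886849,  0.17607665,  1.16386341]), 'moment': array([ 0.00060366, -0.02240996,  0.04325047]), 'grip_width': 0.08687338954281254}
{'camera_matrix': array([[481.02043579,   0.        , 311.28151823],
       [  0.        , 481.02043579, 205.91059737],
       [  0.        ,   0.        ,   1.        ]]), 'xyz': array([0.34275461, 0.83278445, 0.92923825]), 'attitude': array([-0.08977208,  0.92274316, -0.3729333 ,  0.03750711]), 'shot': 1}
{'camera_matrix': array([[518.89965731,   0.        , 317.68158857],
       [  0.        , 518.89965731, 201.89209384],
       [  0.        ,   0.        ,   1.        ]]), 'xyz': array([ 2.88699157e-01, -3.88453827e-04,  1.52337475e+00]), 'attitude': array([ 0.71045642, -0.70063296,  0.04816367, -0.045226  ]), 'shot': 2}
```

View pics/side0.png

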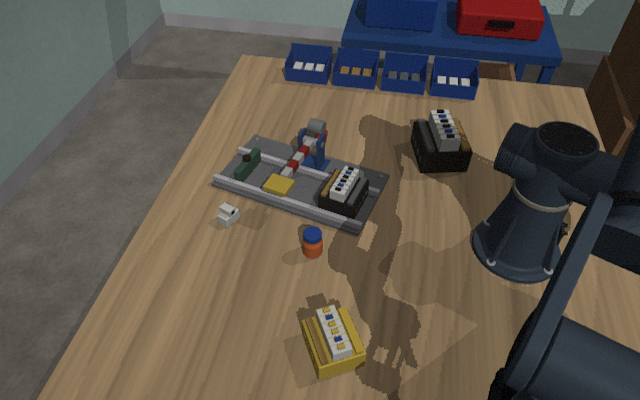

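View pics/top0.png

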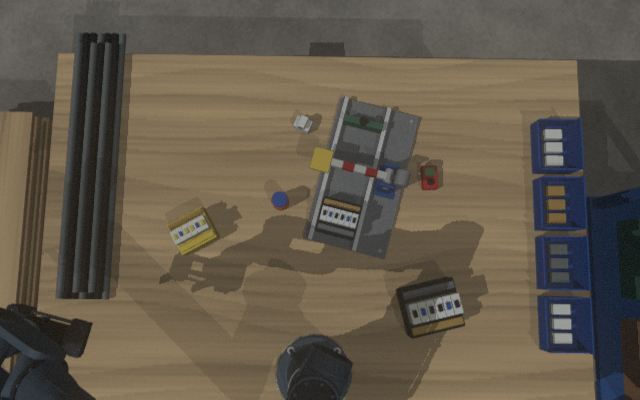

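```bash
cat > h.py <<'E'
from rig import robot, viewer, spotter
import numpy as np, cv2
from scipy.spatial.transform import Rotation as R
def w(p,at): return R.from_quat(p["attitude"]).apply(at)+p["xyz"]
def ray(p,u,v,z):
    K=p["camera_matrix"]; d=R.from_quat(p["attitude"]).apply(np.linalg.inv(K)@[u,v,1]); return p["xyz"]+d*(z-p["xyz"][2])/d[2]
def proj(p,X):
    c=R.from_quat(p["attitude"]).inv().apply(np.asarray(X)-p["xyz"]); c=np.atleast_2d(c)@p["camera_matrix"].T; return c[:,:2]/c[:,2:]
E
python3 - <<'E'
from h import *
np.set_printoptions(precision=3,suppress=True)
for c in ["side","top"]:
    p=viewer.camera(c)
    for n in ["lane","barrier","paddle","enclosure","stop","coupler","can","tester"]:
        for b in spotter.boxes_of(n,p): 
            X=w(p,b["at"]); print(c,n,round(b["score"],2),X,proj(p,X)[0])
E
```

```text
side lane 0.74 [ 0.715 -0.126  0.053] [247.278 162.965]
side lane 0.62 [ 0.568 -0.115  0.016] [298.58  182.421]
side barrier 0.92 [ 0.573 -0.094  0.105] [294.272 162.927]
side barrier 0.2 [0.482 0.122 0.052] [312.554 243.493]
side paddle 0.57 [ 0.566 -0.089  0.103] [296.342 164.741]
side enclosure 0.95 [ 0.198 -0.272  0.077] [439.282 146.02 ]
side enclosure 0.81 [0.395 0.378 0.06 ] [330.886 346.459]
side enclosure 0.58 [ 0.431 -0.034  0.073] [344.013 194.697]
side coupler 0.69 [0.715 0.054 0.033] [227.737 214.74 ]
side tester 0.17 [ 0.57  -0.116  0.015] [298.023 182.312]
top lane 0.57 [ 0.573 -0.145  0.013] [365.254 174.674]
top barrier 0.69 [ 0.575 -0.108  0.105] [355.082 167.653]
top paddle 0.58 [ 0.572 -0.101  0.105] [352.802 168.713]
top enclosure 0.93 [ 0.2   -0.315  0.086] [430.143 305.437]
top enclosure 0.61 [ 0.437 -0.065  0.073] [338.617 217.807]
top enclosure 0.61 [0.396 0.345 0.063] [193.009 230.805]
top stop 0.77 [ 0.72  -0.134  0.057] [363.121 121.935]
top stop 0.41 [ 0.569 -0.333  0.024] [429.599 176.049]
top coupler 0.6 [0.719 0.041 0.027] [303.021 124.34 ]
top can 0.78 [0.49  0.105 0.069] [278.913 198.676]
top tester 0.88 [ 0.567 -0.331  0.026] [429.016 176.564]
```

The enclosure meant is the black, smaller one in the channel (side 344,195; top 339,217). The big black one (top 430,305) and the yellow one (top 193,231) are look-alikes. Next I fit the lane's pose.

```bash
python3 - <<'E'
from h import *
for c,(a,b,e,f) in {"top":(85,270,270,440),"side":(110,240,190,400)}.items():
    p=viewer.camera(c)
    im=cv2.resize(p["img"][a:b,e:f,::-1],None,fx=4 if c=="top" else 3.8,fy=4 if c=="top" else 3.8,interpolation=cv2.INTER_CUBIC)
    if c=="top": im=cv2.resize(p["img"][a:a+150+35,e:f,::-1],None,fx=3.2,fy=3.2,interpolation=cv2.INTER_CUBIC)
    im=np.clip(im.astype(float)*1.5,0,255).astype(np.uint8)
    cv2.imwrite(f"pics/{c}_z.png",im); print(im.shape)
E
```

```text
(592, 544, 3)
(494, 798, 3)
```

View pics/top_z.png

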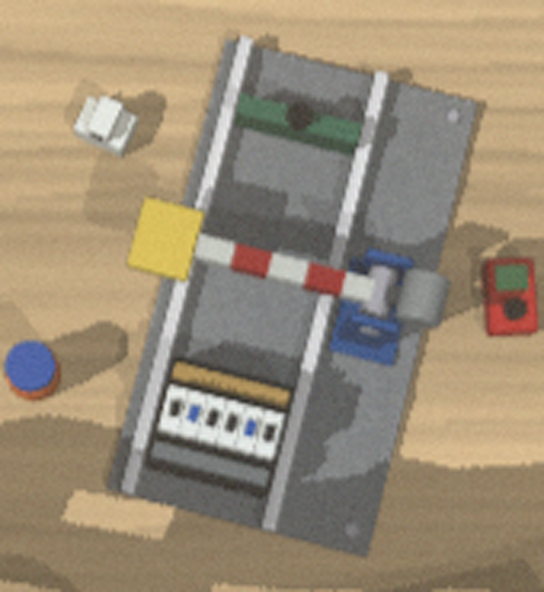

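View pics/side_z.png

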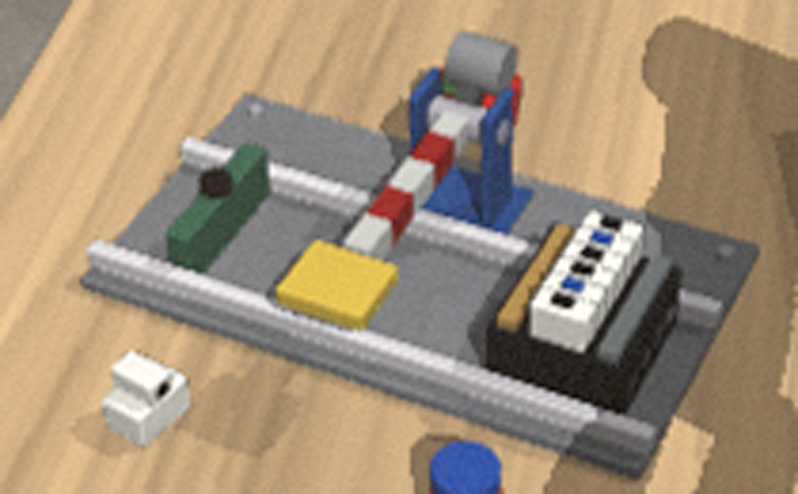

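```bash
cat >> h.py <<'E'
from scipy.optimize import least_squares
def lw(s,X): # lane->world
    X=np.atleast_2d(X).astype(float); c,n=np.cos(s[2]),np.sin(s[2])
    return np.c_[s[0]+c*X[:,0]-n*X[:,1], s[1]+n*X[:,0]+c*X[:,1], X[:,2]]
def wl(s,P):
    P=np.atleast_2d(P); d=P[:,:2]-s[:2]; c,n=np.cos(s[2]),np.sin(s[2])
    return np.c_[c*d[:,0]+n*d[:,1], -n*d[:,0]+c*d[:,1], P[:,2]]
E
python3 - <<'E'
from h import *
np.set_printoptions(precision=4,suppress=True)
T=[(484,101),(367,556),(228,38),(108,487),(147,198),(204,210),(189,280),(128,265)]
L=np.array([(160,220,12),(160,-220,12),(-85,220,12),(-85,-220,12),(-115,32,103),(-60,32,103),(-60,-32,103),(-115,-32,103)])/1e3
S=[(250,93),(757,247),(83,280),(645,465)]
pt=viewer.camera("top"); ps=viewer.camera("side")
T=np.array(T)/3.2+[270,85]-.3; S=np.array(S)/3.8+[190,110]-.3
def f(s,which=3):
    r=[]
    if which&1: r.append((proj(pt,lw(s,L))-T).ravel())
    if which&2: r.append((proj(ps,lw(s,L[:4]))-S).ravel())
    return np.concatenate(r)
for k in (1,2,3):
    o=least_squares(f,[.57,-.14,-1.6+.0],args=(k,)); print(k,o.x,o.fun)
s=o.x; np.save("lane.npy",s)
for u in [(172,381),(287,403),(272,462),(155,438)]:
    q=np.array(u)/3.2+[270,85]-.3; print("enc mod",wl(s,ray(pt,*q,.101))[0]*1e3)
# side module corners
for u in [(585,212),(642,228),(590,350),(533,335)]:
    q=np.array(u)/3.8+[190,110]-.3; print("enc mod side",wl(s,ray(ps,*q,.101))[0]*1e3)
for u in [(238,97),(240,117),(355,150)]:
    q=np.array(u)/3.2+[270,85]-.3; print("stop",wl(s,ray(pt,*q,.057))[0]*1e3)
for n,X in dict(can=[.49,.105,.07],coup=[.717,.045,.03],tester=[.567,-.331,.026],tcp=robot.get_obs()["position"],big=[.2,-.315,.08]).items(): print(n,wl(s,X)[0]*1e3)
print("base",wl(s,[0,0,0])*1e3)
E
```

```text
1 [ 0.5778 -0.1005 -1.8158] [-1.0761  0.4299  0.5085  0.5178  0.0503 -0.1105 -0.2195  0.429  -0.161
 -1.051   1.0223  0.1314 -0.0751 -0.0013 -0.1103 -0.2981]
2 [ 0.5732 -0.1008 -1.8098] [-0.7907 -0.3926  1.2845 -1.0495 -0.3906 -0.4088 -0.1473  1.1228]
3 [ 0.5763 -0.1007 -1.8152] [-1.0345  0.8898  0.6365  1.0364  0.07    0.3906 -0.1158  0.9916 -0.1058
 -0.4875  1.0834  0.685  -0.0011  0.5622 -0.0421  0.2753 -1.3335 -0.6277
  0.3395 -0.8211 -1.3691 -0.8382 -1.7208  1.245 ]
enc mod [ -52.257  -119.6502  101.    ]
enc mod [  48.5008 -112.787   101.    ]
enc mod [  48.5307 -165.5138  101.    ]
enc mod [ -53.8514 -171.1891  101.    ]
enc mod side [  42.7919 -124.4359  101.    ]
enc mod side [  43.9488 -165.8205  101.    ]
enc mod side [ -78.5948 -178.1274  101.    ]
enc mod side [ -81.5726 -139.9241  101.    ]
stop [-61.0742 153.8669  57.    ]
stop [-54.6462 136.1469  57.    ]
stop [ 53.9524 133.0476  57.    ]
can [-178.6968 -133.5012   70.    ]
coup [-175.4046  101.2714   30.    ]
tester [225.717   46.7055  26.    ]
tcp [-583.2249 -587.0684  222.5489]
big [ 298.9919 -313.2608   80.    ]
base [[  41.7438 -583.5356    0.    ]]
```

```bash
cat > plan.py <<'E'
# usage: plan.py lx ly lz(mm, lane) elev(deg, of tool z below horizontal, in lane plane) mode(x|y) [maxstep_mm]
# mode x: tool z leans to lane +x, y: leans to lane +y ; tool y = lane Y always
import sys; from h import *
s=np.load("lane.npy"); np.set_printoptions(precision=3,suppress=True)
l=np.array([float(a) for a in sys.argv[1:4]])/1e3; e=np.radians(float(sys.argv[4])); mode=sys.argv[5]
ms=float(sys.argv[6])/40 if len(sys.argv)>6 else 1; G=sys.argv[7] if len(sys.argv)>7 else "1"
o=robot.get_obs(); p=o["position"]; r=R.from_quat(o["tool_rot"])
X=np.array([np.cos(s[2]),np.sin(s[2]),0]); Y=np.array([-X[1],X[0],0]); Z=np.array([0,0,1.])
if mode=="x": z=np.cos(e)*X-np.sin(e)*Z; y=Y
else: z=np.cos(e)*Y-np.sin(e)*Z; y=np.sin(e)*Y+np.cos(e)*Z
t=R.from_matrix(np.c_[np.cross(y,z),y,z]); tp=lw(s,l)[0]
a=(r.inv()*t).as_rotvec(degrees=True)
print("t",round(o["time"],2),"lane",wl(s,p)[0]*1e3,"q",o["q"],"F",o["ft_force"],"w",o["grip_width"])
print("goal",tp,"left mm",np.linalg.norm(tp-p)*1e3,"deg",np.linalg.norm(a))
rows=[]
for i in range(5):
    d=r.inv().apply(tp-p)/.04; a=(r.inv()*t).as_rotvec(degrees=True)/5
    d*=min(1,ms/max(np.linalg.norm(d),1e-9)); a*=min(1,1/max(abs(a).max(),1e-9))
    d=np.round(d,2); a=np.round(a,2)
    rows.append(" ".join("%g"%v for v in [*a,*d])+" "+G)
    p=p+r.apply(d*.04); r=r*R.from_rotvec(a*5,degrees=True)
print("; ".join(rows))
E
python3 plan.py -300 0 300 90 y
```

```text
t 1.2 lane [-583.225 -587.068  222.549] q [ 1.154  0.528  1.433 -0.     1.181 -0.178] F [ 0.589  0.836 -0.381] w 0.08670612116471822
goal [0.649 0.19  0.3  ] left mm 656.4026113780271 deg 90.3202998094569
-0 0 1 -0.89 -0.44 -0.12 1; -0 0 1 -0.93 -0.36 -0.12 1; -0 0 1 -0.95 -0.27 -0.12 1; -0 0 1 -0.97 -0.19 -0.12 1; -0 0 1 -0.99 -0.1 -0.12 1
```

```bash
python3 -m crank '0 0 1 -0.9 -0.44 -0.2 1; 0 0 1 -0.93 -0.36 -0.2 1; 0 0 1 -0.95 -0.27 -0.2 1; 0 0 1 -0.97 -0.19 -0.12 1; 0 0 1 -0.99 -0.1 -0.12 1' 10; python3 plan.py -300 0 300 90 y
```

```text
time: 1.82
position: [0.3023, 0.4782, 0.2567]
tool_rot: [0.335, 0.942, 0.001, 0.0]
ft_force: [0.3, 0.0, -0.1]
grip_width: 0.0447
t 1.82 lane [-495.427 -405.967  256.676] q [ 0.809  0.408  1.544  0.     1.188 -0.078] F [ 0.255  0.033 -0.093] w 0.04474814398013915
goal [0.649 0.19  0.3  ] left mm 452.6344003342928 deg 64.86823114178061
0 -0 1 -1 -0.01 -0.1 1; 0 -0 1 -0.99 0.08 -0.1 1; 0 -0 1 -0.98 0.16 -0.1 1; 0 -0 1 -0.96 0.25 -0.09 1; 0 -0 1 -0.94 0.33 -0.1 1
```

Tracking works well. I continue to staging.

```bash
python3 -m crank '0 0 1 -1 -0.01 -0.1 1; 0 0 1 -0.99 0.08 -0.1 1; 0 0 1 -0.98 0.16 -0.1 1; 0 0 1 -0.96 0.25 -0.09 1; 0 0 1 -0.94 0.33 -0.1 1' >/dev/null; python3 plan.py -300 0 300 90 y
```

```text
t 2.45 lane [-405.032 -221.234  277.819] q [0.45  0.399 1.496 0.001 1.244 0.013] F [0.148 0.805 0.255] w 0.0018702432055091468
goal [0.649 0.19  0.3  ] left mm 245.90251426134046 deg 39.01254511732779
0 -0 1 -0.9 0.43 -0.09 1; 0 -0 1 -0.86 0.51 -0.09 1; 0 -0.01 1 -0.81 0.58 -0.09 1; 0.01 -0 1 -0.76 0.65 -0.09 1; 0 -0.01 1 -0.7 0.71 -0.09 1
```

```bash
python3 -m crank '0 0 1 -0.9 0.43 -0.09 1; 0 0 1 -0.86 0.51 -0.09 1; 0 0 1 -0.81 0.58 -0.09 1; 0 0 1 -0.76 0.65 -0.09 1; 0 0 1 -0.7 0.71 -0.09 1' >/dev/null; python3 plan.py -240 0 250 45 x
```

```text
t 3.08 lane [-314.672  -35.77   296.856] q [0.16  0.498 1.269 0.003 1.371 0.175] F [0.016 1.158 0.505] w 0.0001681502802219208
goal [0.634 0.132 0.25 ] left mm 95.13645287723124 deg 46.994854789235916
0.12 -1 0.28 -0.85 0.19 0.49 1; 0.12 -1 0.27 -0.8 0.21 0.56 1; 0.12 -1 0.28 -0.28 0.09 0.24 1; 0.12 -1 0.28 -0 -0 -0 1; 0.12 -1 0.27 -0 -0 -0 1
```

```bash
python3 -m crank '0.12 -1 0.28 -0.85 0.19 0.49 1; 0.12 -1 0.27 -0.8 0.21 0.56 1; 0.12 -1 0.28 -0.28 0.09 0.24 1; 0.12 -1 0.28 0 0 0 1; 0.12 -1 0.27 0 0 0 1' >/dev/null; python3 plan.py -200 0 180 45 x
```

```text
t 3.7 lane [-232.915    6.058  249.838] q [ 0.208  0.651  1.196 -0.412  1.487  0.436] F [0.027 0.169 0.282] w 0.0005647935855221557
goal [0.625 0.093 0.18 ] left mm 77.44307239722292 deg 19.974106924111187
0.11 -1 0.24 0.02 -0.1 0.99 1; 0.11 -1 0.24 0.09 -0.08 0.93 1; 0.11 -1 0.25 -0 -0 0 1; 0.09 -0.86 0.21 0 -0 0 1; 0 -0 -0 0 -0 0 1
```

```bash
python3 -m crank '0.11 -1 0.24 0.02 -0.1 0.99 1; 0.11 -1 0.24 0.09 -0.08 0.93 1; 0.11 -1 0.25 0 0 0 1; 0.09 -0.86 0.21 0 0 0 1' >/dev/null; python3 plan.py -150 0 45 45 x 25
python3 - <<'E'
from h import *
for c in ["top","side"]:
    p=viewer.camera(c); cv2.imwrite(f"pics/{c}1.png",p["img"][:,:,::-1])
E
```

```text
t 4.2 lane [-200.292    1.238  178.52 ] q [ 0.273  0.834  1.199 -0.67   1.572  0.684] F [-0.063  0.184  0.54 ] w 0.0005583835141705288
goal [0.613 0.045 0.045] left mm 142.68290119076372 deg 0.5687679184461715
0.02 0.1 -0.05 0.26 -0.01 0.57 1; 0 -0 -0 0.26 -0.01 0.57 1; 0 -0 -0 0.26 -0 0.57 1; 0 -0 -0 0.26 -0.01 0.57 1; 0 -0 -0 0.26 -0 0.57 1
```

View pics/side1.png

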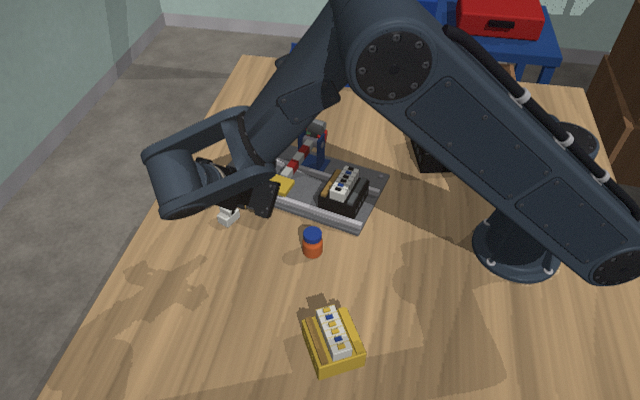

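View pics/top1.png

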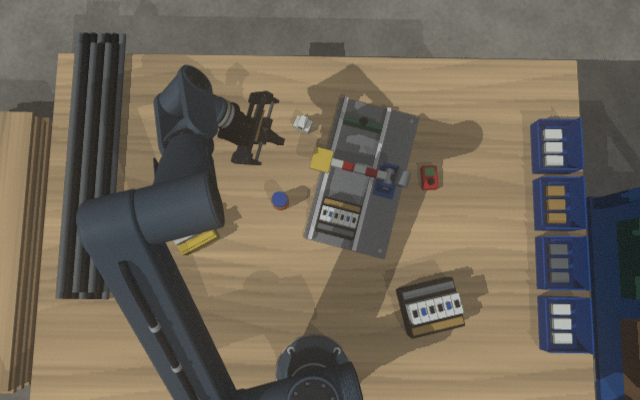

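```bash
python3 -m crank '0.02 0.1 -0.05 0.26 -0.01 0.57 1; 0 0 0 0.26 -0.01 0.57 1; 0 0 0 0.26 0 0.57 1; 0 0 0 0.26 -0.01 0.57 1; 0 0 0 0.26 0 0.57 1'; python3 plan.py -145 0 45 45 x 25
```

```text
time: 4.92
position: [0.6179, 0.0526, 0.0605]
tool_rot: [0.73, 0.571, -0.294, 0.234]
ft_force: [-0.4, -0.2, 0.3]
grip_width: 0.0007
t 4.92 lane [-158.754    3.243   60.544] q [ 0.215  0.948  1.313 -0.7    1.345  0.787] F [-0.403 -0.248  0.347] w 0.0007380508666274224
goal [0.611 0.04  0.045] left mm 21.007060343095077 deg 0.9880539270272823
0.09 -0.17 -0.03 0.02 -0.09 0.52 1; 0 -0 0 0 0 -0 1; 0 -0 0 0 0 -0 1; 0 -0 0 0 0 -0 1; 0 -0 0 0 0 -0 1
```

```bash
python3 -m crank '0.09 -0.17 -0.03 0.02 -0.09 0.52 1; 0 0 0 0 0 0 1'; python3 plan.py -97 0 42 45 x 20
python3 - <<'E'
from h import *
for c in ["top","side"]:
    p=viewer.camera(c); cv2.imwrite(f"pics/{c}2.png",cv2.resize(p["img"][90:270,170:440,::-1],None,fx=2.9,fy=2.9))
E
```

```text
time: 5.18
position: [0.6099, 0.0381, 0.0439]
tool_rot: [0.728, 0.569, -0.303, 0.234]
ft_force: [-0.2, 0.5, 0.5]
grip_width: 0.0005
t 5.17 lane [-142.808   -0.93    43.916] q [ 0.2    0.969  1.336 -0.717  1.322  0.805] F [-0.172  0.497  0.475] w 0.0005077230613376016
goal [ 0.6   -0.007  0.042] left mm 45.856985668719055 deg 0.18190800292798634
-0.04 -0 0.01 -0.34 0.01 0.37 1; 0 -0 -0 -0.34 0.01 0.37 1; 0 -0 -0 -0.1 0 0.1 1; 0 -0 -0 0 0 0 1; 0 -0 -0 0 0 0 1
```

View pics/side2.png

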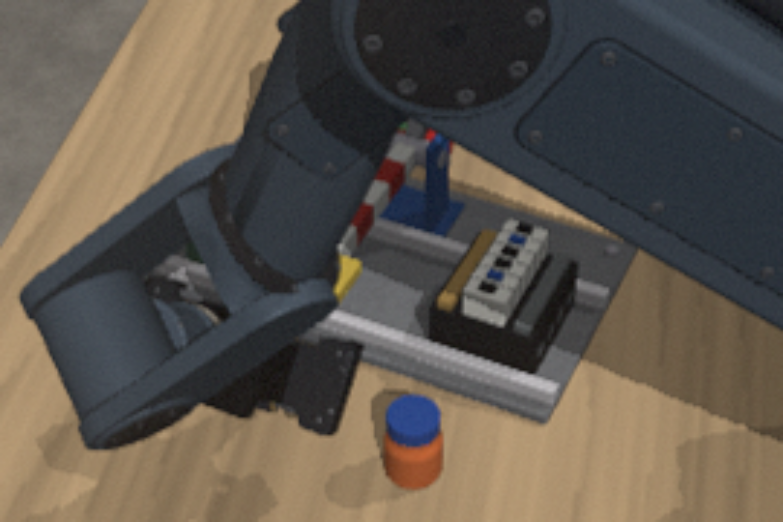

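View pics/top2.png

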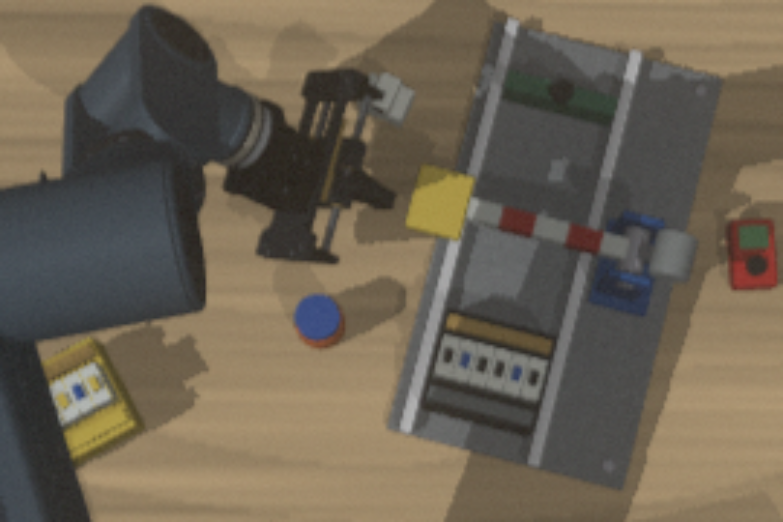

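```bash
python3 -m crank '0 0 0 -0.37 0 0.34 1; 0 0 0 -0.37 0 0.34 1; 0 0 0 -0.12 0 0.1 1; 0 0 0 0 0 0 1'; python3 plan.py -93 0 140 45 x 12
```

```text
time: 5.78
position: [0.6014, -0.0087, 0.0505]
tool_rot: [0.729, 0.568, -0.298, 0.237]
ft_force: [-0.6, 1.6, -0.7]
grip_width: 0.0005
t 5.78 lane [-95.343   2.121  50.489] q [ 0.135  0.936  1.411 -0.762  1.252  0.804] F [-0.616  1.553 -0.71 ] w 0.0004529811006652791
goal [ 0.599 -0.01   0.14 ] left mm 89.56713565583827 deg 0.43364096998394663
0.05 -0.05 -0.05 -0.22 -0.01 -0.21 1; -0 0 -0 -0.22 -0.01 -0.21 1; -0 0 -0 -0.22 -0.01 -0.21 1; -0 0 -0 -0.22 -0 -0.21 1; -0 0 -0 -0.22 -0.01 -0.21 1
```

```bash
python3 -m crank '0 0 0 -0.27 0 -0.26 1; 0 0 0 -0.27 0 -0.26 1; 0 0 0 -0.27 0 -0.26 1; 0 0 0 -0.27 0 -0.26 1; 0 0 0 -0.27 0 -0.26 1'; python3 plan.py -46 0 215 45 x 16
python3 - <<'E'
from h import *
for c in ["top","side"]:
    p=viewer.camera(c); cv2.imwrite(f"pics/{c}3.png",cv2.resize(p["img"][90:270,170:440,::-1],None,fx=2.9,fy=2.9))
E
```

```text
time: 6.4
position: [0.6007, -0.0093, 0.1304]
tool_rot: [0.729, 0.569, -0.298, 0.237]
ft_force: [0.1, -0.3, -0.6]
grip_width: 0.0007
t 6.4 lane [-94.63    1.601 130.396] q [ 0.134  0.819  1.403 -0.739  1.341  0.715] F [ 0.076 -0.309 -0.555] w 0.0007387148130076639
goal [ 0.587 -0.056  0.215] left mm 97.59709313560418 deg 0.46000645687254094
0.06 -0.05 -0.04 -0.39 -0 -0.11 1; 0 -0 -0 -0.39 -0.01 -0.1 1; 0 -0 -0 -0.39 -0.01 -0.1 1; 0 -0 -0 -0.39 -0.01 -0.11 1; 0 -0 -0 -0.39 -0 -0.11 1
```

View pics/top3.png

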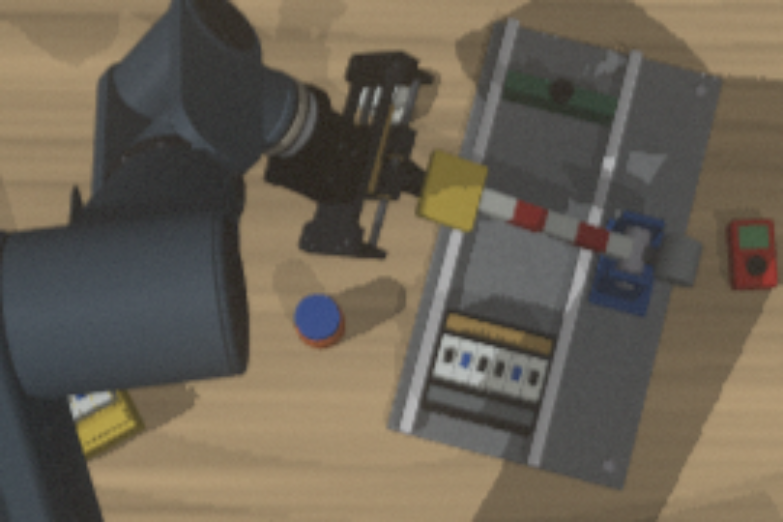

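View pics/side3.png

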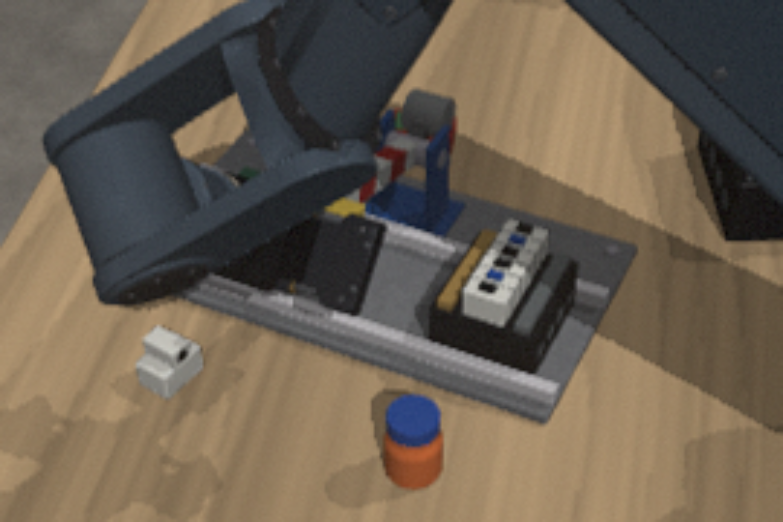

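The paddle is lifting on the finger (top crop 452,190), and the coupler and can have not moved. I continue along the arc.

```bash
python3 -m crank '0.06 -0.05 -0.04 -0.4 0 -0.12 1; 0 0 0 -0.4 -0.01 -0.11 1; 0 0 0 -0.4 -0.01 -0.11 1; 0 0 0 -0.4 -0.01 -0.11 1; 0 0 0 -0.4 0 -0.11 1'; python3 plan.py 15 0 265 45 x 14
```

```text
time: 7.12
position: [0.5889, -0.0514, 0.2076]
tool_rot: [0.728, 0.568, -0.302, 0.236]
ft_force: [0.0, -0.5, -0.9]
grip_width: 0.0006
t 7.12 lane [-50.916   0.321 207.64 ] q [ 0.073  0.696  1.426 -0.753  1.388  0.604] F [ 0.05  -0.523 -0.946] w 0.0005774478374504089
goal [ 0.573 -0.115  0.265] left mm 87.38001365397751 deg 0.06127783003211295
0 0.01 -0.01 -0.35 -0 0.02 1; 0 -0 0 -0.35 -0 0.02 1; 0 -0 0 -0.35 -0 0.03 1; 0 -0 0 -0.35 -0 0.03 1; 0 -0 0 -0.35 -0 0.02 1
```

```bash
python3 - <<'E'
from h import *
for c in ["top","side"]:
    p=viewer.camera(c); cv2.imwrite(f"pics/{c}4.png",cv2.resize(p["img"][90:270,170:440,::-1],None,fx=2.9,fy=2.9))
E
```

```text
(no output)
```

View pics/top4.png

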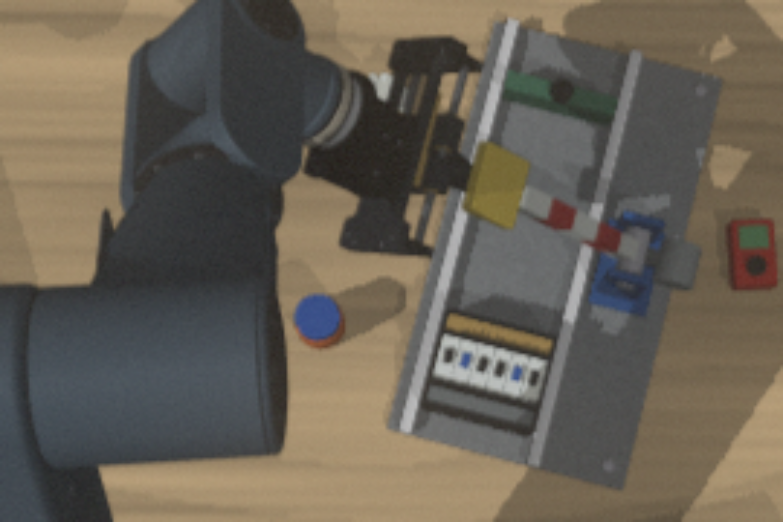

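The arm is at roughly 45° now, resting on the fingertip. I continue past balance.

```bash
python3 -m crank '0 0 0 -0.35 0 0.02 1; 0 0 0 -0.35 0 0.02 1; 0 0 0 -0.35 0 0.03 1; 0 0 0 -0.35 0 0.03 1; 0 0 0 -0.35 0 0.02 1'; python3 plan.py 22 0 270 45 x 14
python3 - <<'E'
from h import *
for c in ["top","side"]:
    p=viewer.camera(c); cv2.imwrite(f"pics/{c}5.png",cv2.resize(p["img"][90:270,170:440,::-1],None,fx=2.9,fy=2.9))
E
```

```text
time: 7.85
position: [0.5753, -0.106, 0.2568]
tool_rot: [0.728, 0.568, -0.302, 0.236]
ft_force: [-0.1, 0.4, 0.3]
grip_width: 0.0006
t 7.85 lane [  5.413   0.306 256.801] q [-0.011  0.605  1.456 -0.778  1.38   0.509] F [-0.095  0.427  0.341] w 0.0005500089559663963
goal [ 0.571 -0.122  0.27 ] left mm 21.200046647868565 deg 0.10737606211740129
0.01 0.01 -0.02 -0.35 -0 0.04 1; -0 0 0 -0.18 -0.01 0.02 1; -0 0 0 0 0 0 1; -0 0 0 0 0 0 1; -0 0 0 0 0 0 1
```

View pics/top5.png

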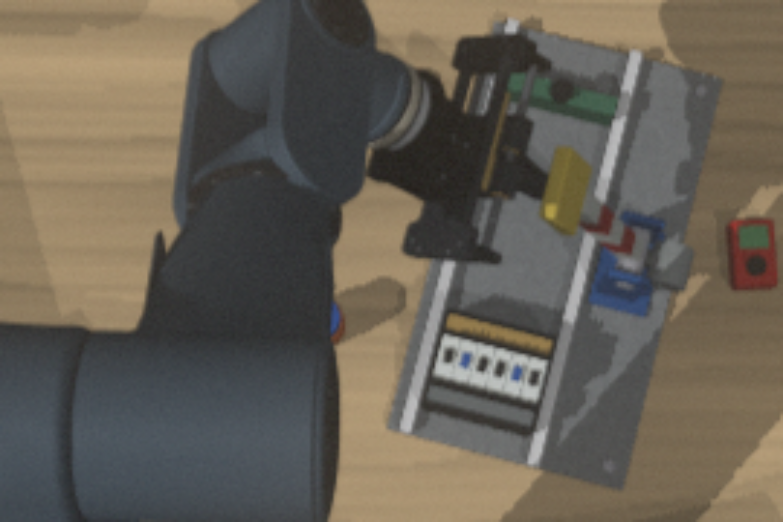

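```bash
python3 -m crank '0 0 0 -0.35 0 0.02 1; 0 0 0 -0.25 0 0.02 1; 0 0 0 0 0 0 1; 0 0 0 0 0 0 1; 0 0 0 0 0 0 1'; python3 -m crank '0 0 0 0 0 0 1; 0 0 0 0 0 0 1; 0 0 0 0 0 0 1; 0 0 0 0 0 0 1'; python3 plan.py -120 0 320 45 x 40
python3 - <<'E'
from h import *
for c in ["top","side"]:
    p=viewer.camera(c); cv2.imwrite(f"pics/{c}6.png",cv2.resize(p["img"][90:270,170:440,::-1],None,fx=2.9,fy=2.9))
E
```

```text
time: 8.57
position: [0.5707, -0.1249, 0.2741]
tool_rot: [0.729, 0.568, -0.301, 0.237]
ft_force: [-0.3, -0.4, -1.1]
grip_width: 0.0005
time: 9.07
position: [0.5708, -0.1242, 0.2734]
tool_rot: [0.728, 0.568, -0.301, 0.236]
ft_force: [-0.5, 0.2, 0.1]
grip_width: 0.0005
t 9.07 lane [ 24.181   0.337 273.414] q [-0.041  0.576  1.461 -0.784  1.379  0.473] F [-0.497  0.158  0.083] w 0.0005180621109861205
goal [0.605 0.016 0.32 ] left mm 151.52023730529692 deg 0.11319550579085047
0.01 0.01 -0.02 0.45 -0 -0.89 1; 0 -0 0 0.46 -0 -0.89 1; 0 -0 0 0.46 -0 -0.89 1; 0 -0 0 0.35 -0.01 -0.7 1; 0 -0 0 0 0 -0 1
```

View pics/top6.png

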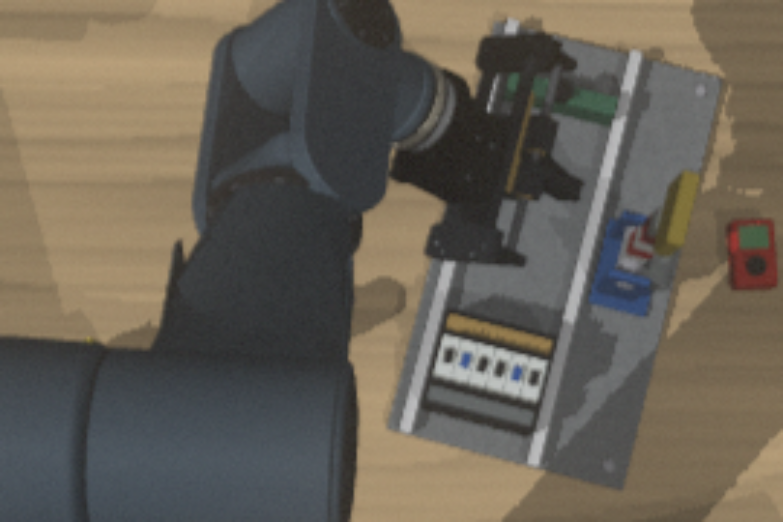

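The barrier is raised: the paddle now stands over the hinge side (top crop 680,212). Next I withdraw and go round behind the enclosure.

```bash
python3 - <<'E'
t=open("plan.py").read()
t=t.replace('else: z=','elif mode=="p": z=np.cos(e)*Y-np.sin(e)*Z; y=X\nelse: z=')
open("plan.py","w").write(t)
E
python3 -m crank '0 0 0 0.45 0 -0.89 1; 0 0 0 0.46 0 -0.89 1; 0 0 0 0.46 0 -0.89 0.3; 0 0 0 0.35 0 -0.7 0.3'; python3 plan.py -80 -120 280 90 p 40 0.3
```

```text
time: 9.68
position: [0.6055, 0.0166, 0.3204]
tool_rot: [0.729, 0.567, -0.303, 0.235]
ft_force: [-0.4, -0.7, -0.4]
grip_width: 0.013
t 9.68 lane [-120.856   -0.082  320.444] q [ 0.171  0.621  1.225 -0.706  1.658  0.49 ] F [-0.384 -0.697 -0.367] w 0.012988361273320342
goal [0.479 0.006 0.28 ] left mm 132.98585981749943 deg 98.21060836911172
0.41 0.42 1 -0 -0.9 0.44 0.3; 0.41 0.42 1 -0.1 -0.88 0.47 0.3; 0.41 0.42 1 -0.19 -0.85 0.49 0.3; 0.41 0.42 1 -0.1 -0.26 0.16 0.3; 0.41 0.42 1 0 -0 0 0.3
```

```bash
python3 -m crank '0.41 0.42 1 0 -0.9 0.44 0.3; 0.41 0.42 1 -0.1 -0.88 0.47 0.3; 0.41 0.42 1 -0.19 -0.85 0.49 0.3; 0.41 0.42 1 -0.1 -0.26 0.16 0.3; 0.41 0.42 1 0 0 0 0.3' >/dev/null;  python3 plan.py -60 -180 280 90 p 40 0.3
```

```text
t 10.3 lane [ -83.097 -123.33   278.214] q [ 0.081  0.455  1.549 -0.477  1.486  0.958] F [0.59  0.268 0.232] w 0.030458455958510967
goal [0.416 0.001 0.28 ] left mm 61.221953783099806 deg 68.53416428757671
0.41 0.41 1 -0.7 -0.65 0.3 0.3; 0.42 0.41 1 -0.41 -0.3 0.15 0.3; 0.41 0.41 1 0 0 0 0.3; 0.42 0.41 1 0 0 0 0.3; 0.41 0.41 1 0 0 0 0.3
```

```bash
python3 -m crank '0.41 0.41 1 -0.7 -0.65 0.3 0.3; 0.42 0.41 1 -0.41 -0.3 0.15 0.3; 0.41 0.41 1 0 0 0 0.3; 0.42 0.41 1 0 0 0 0.3; 0.41 0.41 1 0 0 0 0.3' >/dev/null;  python3 plan.py -30 -215 260 90 p 40 0.3
```

```text
t 10.93 lane [ -59.145 -181.732  280.825] q [-0.074  0.287  1.719 -0.271  1.35   1.242] F [0.118 0.662 0.276] w 0.030247709352444436
goal [ 0.375 -0.02   0.26 ] left mm 48.88667351587114 deg 38.61126745570209
0.42 0.41 1 -0.73 0.03 0.68 0.3; 0.42 0.41 1 -0.17 0.02 0.14 0.3; 0.42 0.41 1 -0 0.01 0 0.3; 0.41 0.4 1 -0 -0 0 0.3; 0.42 0.41 1 -0 -0 0 0.3
```

```bash
python3 -m crank '0.42 0.41 1 -0.73 0.03 0.68 0.3; 0.42 0.41 1 -0.17 0.02 0.14 0.3; 0.42 0.41 1 0 0.01 0 0.3; 0.41 0.4 1 0 0 0 0.3; 0.42 0.41 1 0 0 0 0.3' >/dev/null;  python3 plan.py -30 -218 180 90 p 30 0.3
python3 - <<'E'
from h import *
for c in ["top","side"]:
    p=viewer.camera(c); cv2.imwrite(f"pics/{c}7.png",p["img"][:,:,::-1])
E
```

```text
t 11.55 lane [ -28.452 -215.151  260.688] q [-0.304  0.153  1.925 -0.069  1.107  1.412] F [ 0.122 -0.119 -0.368] w 0.030575002491438113
goal [ 0.372 -0.019  0.18 ] left mm 80.75305187347806 deg 8.666555990906632
0.43 0.38 1 0.02 -0.06 0.75 0.3; 0.21 0.19 0.51 -0.02 -0.03 0.75 0.3; 0 -0 -0 -0.02 -0.01 0.52 0.3; 0 -0 -0 0 0 -0 0.3; 0 -0 -0 0 0 -0 0.3
```

View pics/top7.png

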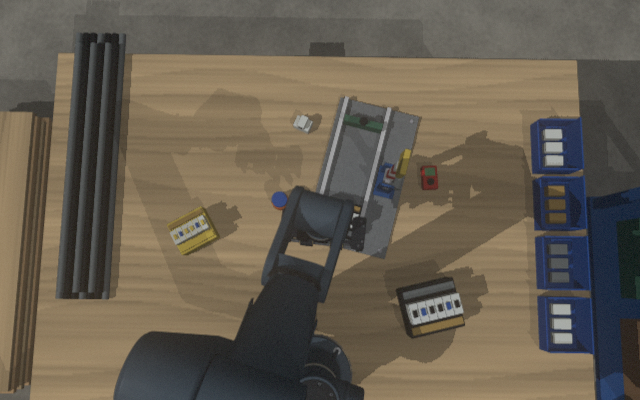

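View pics/side7.png

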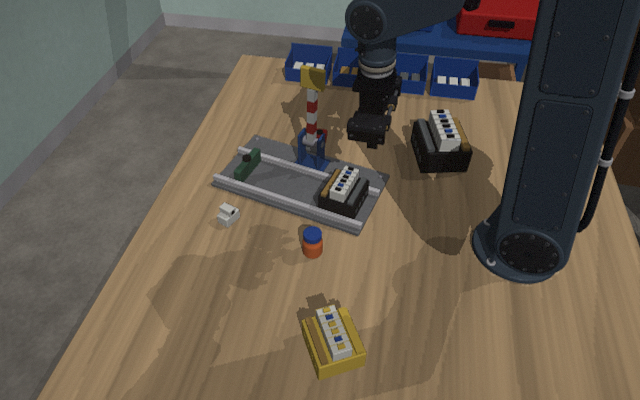

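```bash
python3 -m crank '0.43 0.38 1 0.02 -0.06 0.75 0.3; 0.21 0.19 0.51 -0.02 -0.03 0.75 0.3; 0 0 0 -0.02 -0.01 0.52 0.3; 0 0 0 0 0 0 0.3' ;  python3 plan.py -30 -218 90 90 p 30 0.3
```

```text
time: 12.15
position: [0.3733, -0.0197, 0.1792]
tool_rot: [0.993, -0.12, 0.002, 0.002]
ft_force: [-0.4, 0.3, 0.3]
grip_width: 0.0301
t 12.15 lane [ -29.483 -216.539  179.195] q [-0.352  0.27   2.078 -0.003  0.789  1.461] F [-0.374  0.28   0.296] w 0.030074328664381547
goal [ 0.372 -0.019  0.09 ] left mm 89.20888395670092 deg 0.3598238220515727
0.03 -0.04 0.05 -0.02 -0.01 0.75 0.3; 0 -0 -0 -0.01 -0 0.75 0.3; 0 -0 -0 -0.01 -0.01 0.73 0.3; 0 -0 -0 0 0 -0 0.3; 0 -0 -0 0 0 -0 0.3
```

```bash
python3 -m crank '0.03 -0.04 0.05 -0.02 -0.01 0.75 0.3; 0 0 0 -0.01 0 0.75 0.3; 0 0 0 -0.01 -0.01 0.73 0.3; 0 0 0 0 0 0 0.3' ;  python3 plan.py -30 -217 34 90 p 20 0.3
python3 - <<'E'
from h import *
p=viewer.camera("side"); cv2.imwrite("pics/side8.png",cv2.resize(p["img"][60:260,210:480,::-1],None,fx=2.9,fy=2.9))
E
```

```text
time: 12.65
position: [0.3785, -0.0202, 0.0909]
tool_rot: [0.993, -0.119, 0.005, 0.002]
ft_force: [0.1, 0.3, -0.0]
grip_width: 0.0303
t 12.65 lane [ -30.278 -211.368   90.908] q [-0.349  0.483  2.162 -0.003  0.486  1.462] F [ 0.054  0.293 -0.009] w 0.030276105799590797
goal [ 0.373 -0.019  0.034] left mm 57.18626880438517 deg 0.7306332525587986
0.03 -0.12 0.08 -0.05 0 0.5 0.3; -0 -0 -0 -0.05 0 0.5 0.3; -0 -0 -0 -0.05 0.01 0.42 0.3; -0 -0 -0 0 -0 0 0.3; -0 -0 -0 0 -0 0 0.3
```

View pics/side8.png

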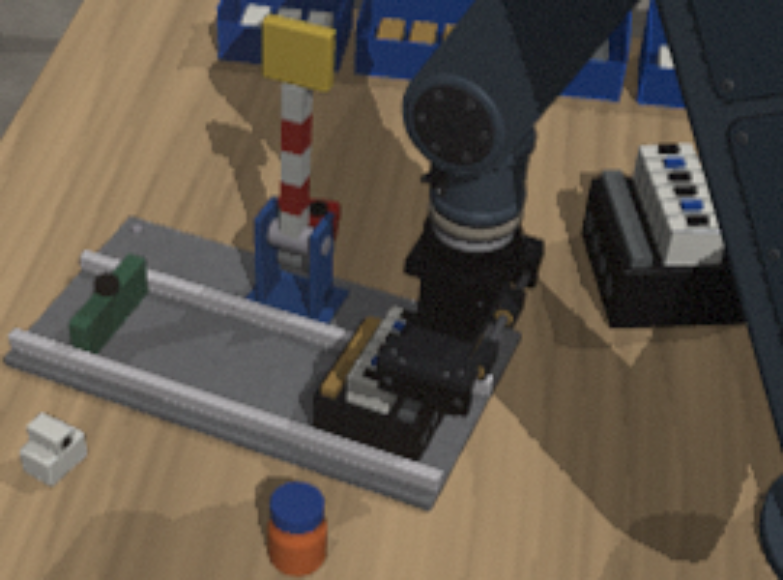

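```bash
python3 -m crank '0 0 0 -0.25 0 -0.05 0.3; 0 0 0 -0.2 0 0 0.3; 0 0 0 0 0 0 0.3' ;  python3 plan.py -30 -217 34 90 p 20 0.3
python3 - <<'E'
from h import *
p=viewer.camera("top"); cv2.imwrite("pics/top8.png",cv2.resize(p["img"][130:300,240:470,::-1],None,fx=3.3,fy=3.3))
E
```

```text
time: 13.08
position: [0.3623, -0.0162, 0.0964]
tool_rot: [0.993, -0.118, 0.009, 0.003]
ft_force: [0.9, -0.3, 0.3]
grip_width: 0.0303
t 13.07 lane [ -30.166 -228.106   96.411] q [-0.355  0.457  2.204 -0.003  0.461  1.455] F [ 0.928 -0.327  0.292] w 0.030342410159472654
goal [ 0.373 -0.019  0.034] left mm 63.392167274258156 deg 1.208653610641449
0.04 -0.22 0.09 0.08 0 0.49 0.3; 0 -0 0 0.09 0 0.49 0.3; 0 -0 0 0.08 0 0.49 0.3; 0 -0 0 0.02 0 0.09 0.3; 0 -0 0 -0 0 0 0.3
```

View pics/top8.png

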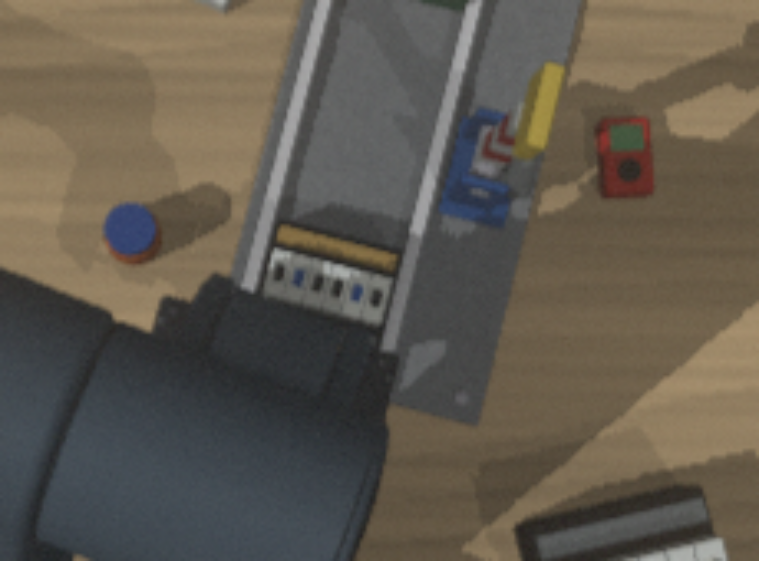

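```bash
python3 -m crank '0.04 -0.22 0.09 -0.05 0 0.5 0.3; 0 0 0 -0.05 0 0.5 0.3; 0 0 0 -0.05 0 0.45 0.3; 0 0 0 0 0 0 0.3' ;  python3 plan.py -30 -217 34 90 p 20 0.3
```

```text
time: 13.62
position: [0.3608, -0.0165, 0.0385]
tool_rot: [0.993, -0.122, 0.004, 0.001]
ft_force: [0.7, -0.4, -0.0]
grip_width: 0.0304
t 13.62 lane [ -29.507 -229.49    38.483] q [-0.358  0.622  2.24  -0.     0.27   1.458] F [ 0.679 -0.435 -0.008] w 0.03042299973237239
goal [ 0.373 -0.019  0.034] left mm 13.279680565975454 deg 0.5034655648010952
0.01 -0.1 -0 0.31 -0.01 0.11 0.3; 0 0 -0 0 -0 0 0.3; 0 0 -0 0 -0 0 0.3; 0 0 -0 0 -0 0 0.3; 0 0 -0 0 -0 0 0.3
```

```bash
python3 plan.py -24 -190 34 86 p 12 0.3
```

```text
t 13.62 lane [ -29.507 -229.49    38.483] q [-0.358  0.622  2.24  -0.     0.27   1.458] F [ 0.679 -0.435 -0.008] w 0.03042299973237239
goal [ 0.398 -0.031  0.034] left mm 40.123665910209645 deg 3.501086669145658
0.01 0.7 -0 0.29 0.04 0.04 0.3; 0 0 -0 0.29 0.04 0.05 0.3; 0 0 -0 0.29 0.04 0.05 0.3; 0 0 -0 0.11 0.02 0.02 0.3; 0 0 -0 0 -0 0 0.3
```

```bash
python3 -m crank '0.01 0.7 0 0.29 0.04 0.04 0.3; 0 0 0 0.29 0.04 0.05 0.3; 0 0 0 0.29 0.04 0.05 0.3; 0 0 0 0.2 0.02 0.02 0.3' ; python3 plan.py -24 -140 34 86 p 14 0.3
python3 - <<'E'
from h import *
p=viewer.camera("side"); cv2.imwrite("pics/side9.png",cv2.resize(p["img"][60:260,210:480,::-1],None,fx=2.9,fy=2.9))
p=viewer.camera("top"); cv2.imwrite("pics/top9.png",cv2.resize(p["img"][80:280,240:470,::-1],None,fx=2.9,fy=2.9))
E
```

```text
time: 14.12
position: [0.3971, -0.0305, 0.0359]
tool_rot: [0.992, -0.122, 0.028, 0.003]
ft_force: [-5.2, 1.8, 4.4]
grip_width: 0.0301
t 14.12 lane [ -24.754 -190.88    35.913] q [-0.366  0.632  2.184  0.032  0.27   1.419] F [-5.168  1.849  4.363] w 0.030112658556143188
goal [ 0.446 -0.044  0.034] left mm 50.921536031568714 deg 0.7702396099227496
-0.02 0.15 -0.01 0.35 0 0.03 0.3; -0 0 0 0.35 0.01 0.04 0.3; -0 0 0 0.35 0.01 0.04 0.3; -0 0 0 0.22 -0 0.02 0.3; -0 0 0 -0 -0 0 0.3
```

View pics/side9.png

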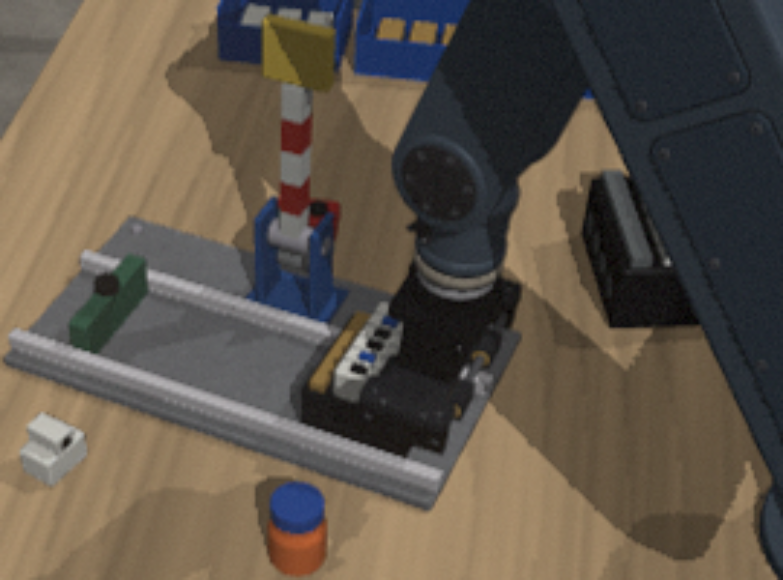

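View pics/top9.png

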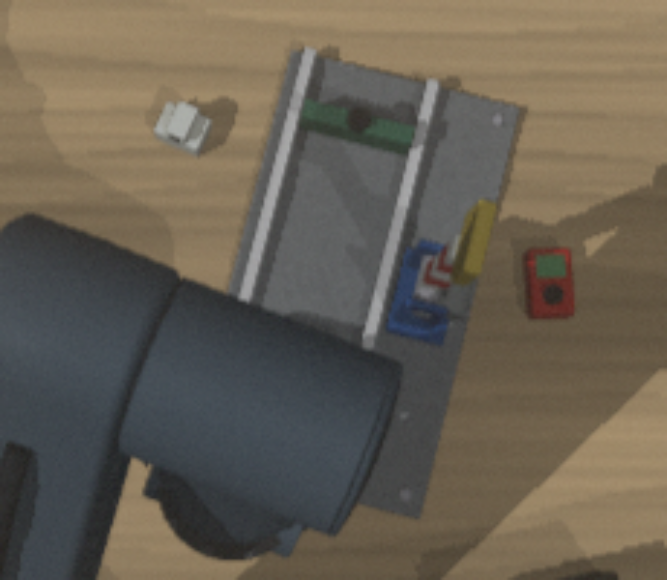

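```bash
python3 - <<'E'
from h import *
s=np.load("lane.npy"); p=viewer.camera("top")
for z in (.15,.2,.25,.3,.35):
    print(z,[(wl(s,ray(p,u/2.9+240,v/2.9+80,z))[0]*1e3).round() for u,v in ((400,370),(180,285),(345,535),(125,445))])
p=viewer.camera("side")
for z in (.15,.2,.25,.3):
    print(z,[(wl(s,ray(p,u/2.9+210,v/2.9+60,z))[0]*1e3).round() for u,v in ((440,182),(457,280))])
E
```

```text
0.15 [array([ 92., -99., 150.]), array([-124.,  -74.,  150.]), array([  80., -258.,  150.]), array([-135., -230.,  150.])]
0.2 [array([  87., -106.,  200.]), array([-121.,  -82.,  200.]), array([  76., -259.,  200.]), array([-131., -233.,  200.])]
0.25 [array([  83., -114.,  250.]), array([-117.,  -91.,  250.]), array([  72., -261.,  250.]), array([-127., -235.,  250.])]
0.3 [array([  79., -121.,  300.]), array([-114.,  -99.,  300.]), array([  68., -263.,  300.]), array([-123., -238.,  300.])]
0.35 [array([  74., -129.,  350.]), array([-110., -107.,  350.]), array([  64., -264.,  350.]), array([-119., -241.,  350.])]
0.15 [array([ 172., -121.,  150.]), array([  47., -185.,  150.])]
0.2 [array([ 107., -142.,  200.]), array([ -11., -202.,  200.])]
0.25 [array([  41., -164.,  250.]), array([ -68., -219.,  250.])]
0.3 [array([ -24., -185.,  300.]), array([-126., -237.,  300.])]
```

The enclosure slides flat at about 5 N (side crop 370,380) and the barrier is still up. I shift slightly to -x so the wrist has more clearance past the raised arm.

```bash
python3 plan.py -32 -120 37 86 p 15 0.6; python3 -m crank '0 0.1 0 0.35 -0.05 -0.01 0.6; 0 0 0 0.36 -0.05 0 0.6; 0 0 0 0.36 -0.04 0 0.6; 0 0 0 0.36 -0.04 0 0.6; 0 0 0 0.36 -0.03 0 0.6';python3 plan.py -32 -60 37 86 p 16 0.6; 
```

```text
t 14.32 lane [ -24.49  -188.915   35.871] q [-0.366  0.633  2.183  0.033  0.264  1.418] F [-3.276  1.019  3.556] w 0.030154911461719464
goal [ 0.468 -0.041  0.037] left mm 69.33230949996461 deg 0.43932802269747157
-0.01 0.09 -0 0.37 -0.04 0.02 0.6; -0 -0 -0 0.37 -0.04 0.02 0.6; -0 -0 -0 0.37 -0.04 0.02 0.6; -0 -0 -0 0.37 -0.04 0.02 0.6; -0 -0 -0 0.24 -0.03 0.01 0.6
time: 14.95
position: [0.4697, -0.0406, 0.0407]
tool_rot: [0.992, -0.121, 0.031, 0.004]
ft_force: [-4.8, -1.1, -0.4]
grip_width: 0.0177
t 14.95 lane [ -32.511 -117.965   40.699] q [-0.327  0.644  2.002  0.013  0.434  1.475] F [-4.755 -1.142 -0.394] w 0.017709787185401445
goal [ 0.526 -0.055  0.037] left mm 58.08532423993827 deg 0.44809423583781294
-0 0.09 0.01 0.4 0 0.05 0.6; -0 -0 0 0.4 0.01 0.05 0.6; -0 -0 0 0.4 0 0.06 0.6; -0 -0 0 0.24 0 0.03 0.6; -0 -0 0 -0 0 0 0.6
```

```bash
python3 -m crank '0 0.05 0 0.4 0 0.05 0.6; 0 0 0 0.4 0 0.05 0.6; 0 0 0 0.4 0 0.05 0.6; 0 0 0 0.4 0 0.03 0.6';python3 plan.py -32 0 37 86 p 14 0.6
python3 - <<'E'
from h import *
p=viewer.camera("side"); cv2.imwrite("pics/side10.png",cv2.resize(p["img"][60:260,210:480,::-1],None,fx=2.9,fy=2.9))
p=viewer.camera("top"); cv2.imwrite("pics/top10.png",cv2.resize(p["img"][80:280,240:470,::-1],None,fx=2.9,fy=2.9))
E
```

```text
time: 15.45
position: [0.5231, -0.0528, 0.0369]
tool_rot: [0.992, -0.121, 0.019, 0.002]
ft_force: [-12.5, 1.6, 10.1]
grip_width: 0.0172
t 15.45 lane [-33.609 -63.18   36.866] q [-0.316  0.686  1.85   0.008  0.567  1.491] F [-12.549   1.607  10.134] w 0.01724786577075125
goal [ 0.584 -0.07   0.037] left mm 63.20076217598389 deg 1.7632797596236591
-0.02 0.35 0.02 0.35 0.01 0.01 0.6; 0 0 -0 0.35 0.01 0.02 0.6; 0 0 -0 0.35 0.01 0.03 0.6; 0 0 -0 0.35 0.01 0.02 0.6; 0 0 -0 0.18 0 0.02 0.6
```

View pics/side10.png

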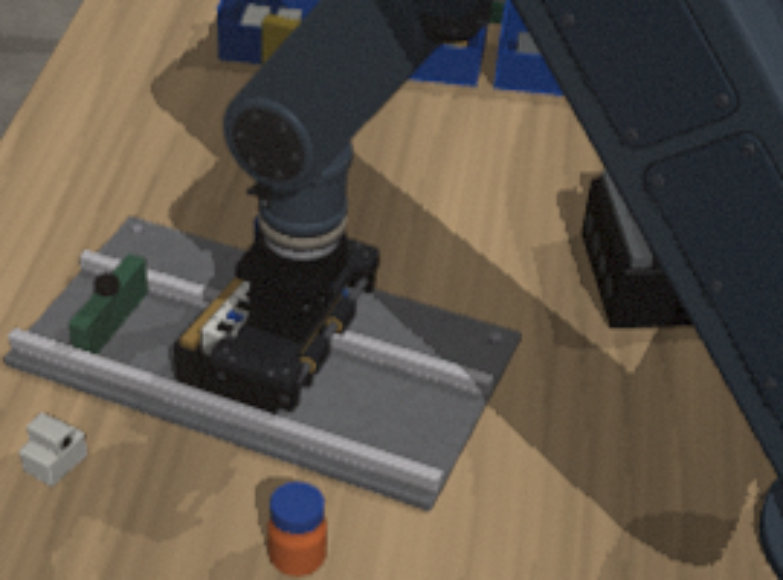

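View pics/top10.png

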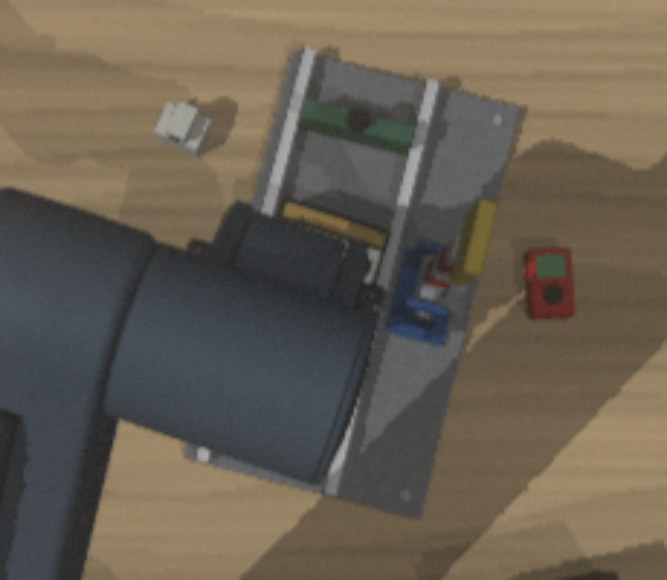

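```bash
python3 -m crank '0 0.35 0 0.3 0 -0.05 0.6; 0 0 0 0.33 0.01 0 0.6; 0 0 0 0.33 0.01 0 0.6; 0 0 0 0.33 0.01 0 0.6';python3 plan.py -33 20 38 86 p 12 0.6
python3 - <<'E'
from h import *
p=viewer.camera("side"); cv2.imwrite("pics/side11.png",cv2.resize(p["img"][60:260,210:480,::-1],None,fx=2.9,fy=2.9))
p=viewer.camera("top"); cv2.imwrite("pics/top11.png",cv2.resize(p["img"][80:280,240:470,::-1],None,fx=2.9,fy=2.9))
E
```

```text
time: 16.05
position: [0.5819, -0.0682, 0.0431]
tool_rot: [0.992, -0.121, 0.042, 0.004]
ft_force: [-2.1, 1.6, -1.7]
grip_width: 0.0174
t 16.05 lane [-32.858  -2.375  43.103] q [-0.311  0.71   1.729  0.013  0.618  1.493] F [-2.053  1.626 -1.736] w 0.017399261549692905
goal [ 0.604 -0.074  0.038] left mm 22.949799793258677 deg 0.8473831278535657
-0.02 -0.17 0.01 0.29 -0 0.09 0.6; -0 0 0 0.26 -0 0.08 0.6; -0 0 0 -0 -0 0 0.6; -0 0 0 -0 -0 0 0.6; -0 0 0 -0 -0 0 0.6
```

View pics/side11.png

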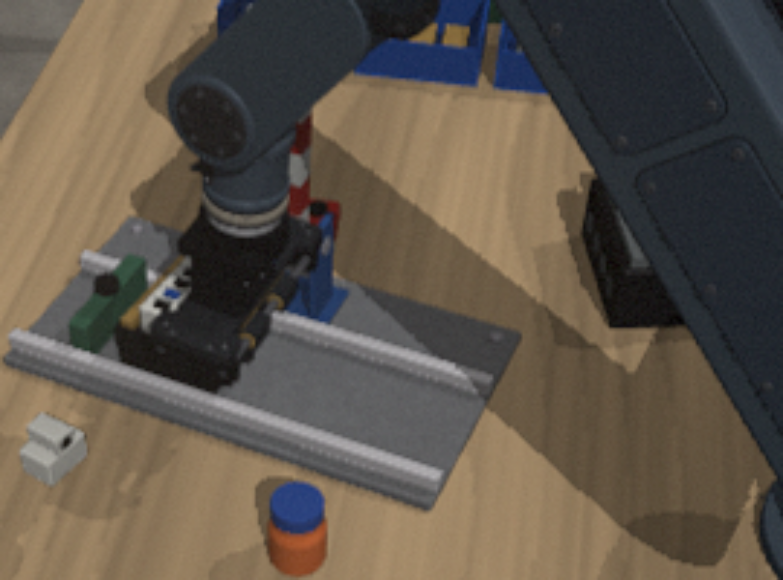

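View pics/top11.png

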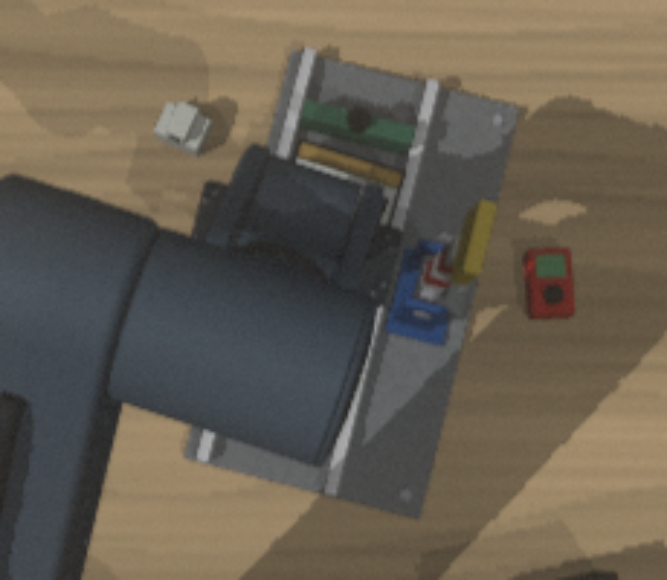

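```bash
python3 -m crank '0 0 0 0.22 0 0.02 0.6; 0 0 0 0.22 0 0.02 0.6; 0 0 0 0.15 0 0.01 0.6';python3 plan.py -33 30 42 86 p 12 0.6
```

```text
time: 16.52
position: [0.5996, -0.0725, 0.0434]
tool_rot: [0.992, -0.121, 0.035, 0.003]
ft_force: [-14.5, 2.8, 11.4]
grip_width: 0.0172
t 16.52 lane [-33.012  15.787  43.402] q [-0.308  0.727  1.67   0.01   0.675  1.498] F [-14.491   2.767  11.417] w 0.01718765256211448
goal [ 0.613 -0.076  0.042] left mm 14.282197097634462 deg 0.13054364545862635
-0.02 0 0.01 0.3 0 0.05 0.6; -0 0 0 0.05 0 0.01 0.6; -0 0 0 0 0 -0 0.6; -0 0 0 0 0 -0 0.6; -0 0 0 0 0 -0 0.6
```

```bash
python3 - <<'E'
from h import *
p=viewer.camera("side"); cv2.imwrite("pics/side12.png",cv2.resize(p["img"][130:210,210:330,::-1],None,fx=6,fy=6,interpolation=cv2.INTER_CUBIC))
p=viewer.camera("top"); cv2.imwrite("pics/top12.png",cv2.resize(p["img"][100:190,310:440,::-1],None,fx=6,fy=6,interpolation=cv2.INTER_CUBIC))
print(robot.get_obs()["ft_force"])
E
```

```text
[-8.05196886  1.91054236  4.81596875]
```

View pics/side12.png

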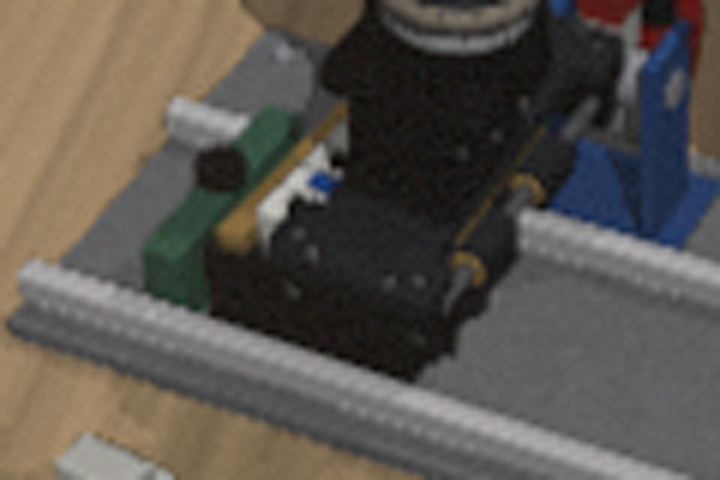

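View pics/top12.png

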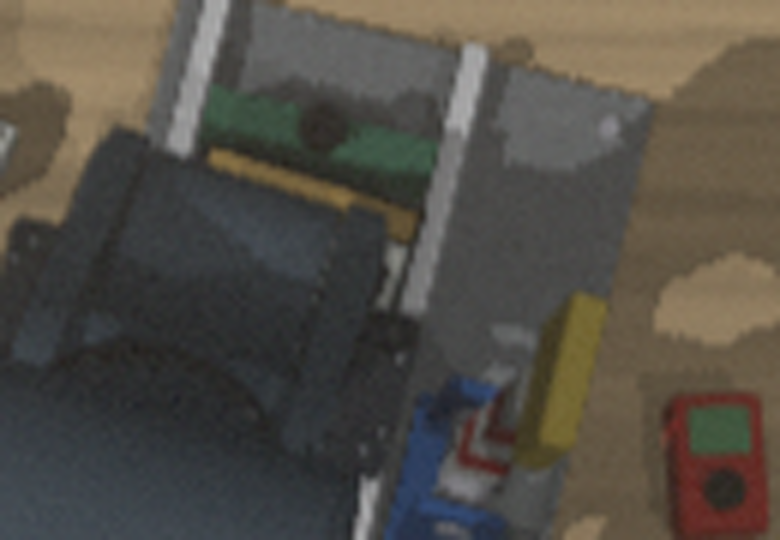

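```bash
python3 -m crank '0 0 0 0.18 0 -0.01 0.6; 0 0 0 0.15 0 0 0.6';python3 plan.py -33 30 44 86 p 12 0.6;  python3 -m crank '0 0 0 0.15 0 0 0.6; 0 0 0 0.15 0 0 0.6'; python3 plan.py -33 30 44 86 p 12 0.6
```

```text
time: 16.88
position: [0.6094, -0.0751, 0.044]
tool_rot: [0.992, -0.121, 0.031, 0.003]
ft_force: [-6.1, 0.8, -1.0]
grip_width: 0.0172
t 16.88 lane [-32.795  25.925  44.021] q [-0.307  0.736  1.639  0.009  0.704  1.5  ] F [-6.068  0.766 -1.   ] w 0.017245867070833143
goal [ 0.613 -0.076  0.044] left mm 4.080051095038263 deg 0.4107307205040704
-0.02 0.08 0.01 0.1 -0.01 0.01 0.6; -0 -0 0 0 0.01 -0 0.6; -0 -0 0 0 -0 -0 0.6; -0 -0 0 0 -0 -0 0.6; -0 -0 0 0 -0 -0 0.6
time: 17.12
position: [0.6094, -0.0751, 0.0436]
tool_rot: [0.992, -0.121, 0.017, 0.001]
ft_force: [-12.9, 2.5, 10.5]
grip_width: 0.0171
t 17.12 lane [-32.865  25.919  43.606] q [-0.306  0.743  1.616  0.006  0.748  1.503] F [-12.869   2.456  10.463] w 0.017135817402562228
goal [ 0.613 -0.076  0.044] left mm 4.102364677401641 deg 2.030298906522471
-0.02 0.41 0.02 0.1 -0 -0.01 0.6; -0 -0 -0 0 -0 0 0.6; -0 -0 -0 0 -0 0 0.6; -0 -0 -0 0 -0 0 0.6; -0 -0 -0 0 -0 0 0.6
```

Motion stopped at y = 25.9 mm. Adding the 9.5 mm finger half-width and the 100 mm box gives 135.4 mm, which matches the stop's face at 135 mm. I back off and check.

```bash
python3 -m crank '0 0 0 -0.3 0 0 0.6; 0 0 0 -0.6 0 0 0.6; 0 0 0 -0.8 0 -0.1 0.6; 0 0 0 -0.8 0 -0.3 0.6'; python3 plan.py -60 -150 150 90 p 40 0.6
```

```text
time: 17.62
position: [0.5205, -0.0547, 0.0571]
tool_rot: [0.992, -0.121, 0.029, 0.004]
ft_force: [0.6, 0.9, -0.4]
grip_width: 0.0173
t 17.62 lane [-31.073 -65.298  57.123] q [-0.321  0.643  1.863  0.007  0.577  1.487] F [ 0.616  0.934 -0.402] w 0.017276192157604717
goal [ 0.445 -0.006  0.15 ] left mm 128.98572987267403 deg 3.3693949369942695
0.01 -0.67 0.02 -0.61 -0.22 -0.76 0.6; -0 -0 0 -0.66 -0.23 -0.72 0.6; -0 -0 0 -0.66 -0.22 -0.72 0.6; -0 -0 0 -0.14 -0.05 -0.16 0.6; -0 -0 0 -0 -0 0 0.6
```

```bash
python3 -m crank '0.01 -0.67 0.02 -0.61 -0.22 -0.76 0.6; 0 0 0 -0.66 -0.23 -0.72 0.6; 0 0 0 -0.66 -0.22 -0.72 0.6; 0 0 0 -0.14 -0.05 -0.16 0.6; 0 0 0 0 0 0 0.6'
python3 - <<'E'
from h import *
s=np.load("lane.npy")
p=viewer.camera("side"); cv2.imwrite("pics/side13.png",cv2.resize(p["img"][60:260,210:480,::-1],None,fx=2.9,fy=2.9))
q=viewer.camera("top"); cv2.imwrite("pics/top13.png",cv2.resize(q["img"][85:235,290:440,::-1],None,fx=4,fy=4,interpolation=cv2.INTER_CUBIC))
for P in (p,q):
  for n in ["enclosure","stop","coupler","can","tester"]:
    for b in spotter.boxes_of(n,P): print(n,round(b["score"],2),w(P,b["at"]).round(3),(wl(s,w(P,b["at"]))[0]*1e3).round())
E
```

```text
time: 18.25
position: [0.451, -0.0081, 0.1547]
tool_rot: [0.992, -0.122, 0.011, 0.002]
ft_force: [-0.2, 0.0, -0.2]
grip_width: 0.0176
enclosure 0.97 [0.396 0.376 0.062] [-419. -290.   62.]
enclosure 0.88 [ 0.195 -0.27   0.077] [ 257. -329.   77.]
enclosure 0.74 [ 0.537 -0.107  0.017] [ 16. -37.  17.]
enclosure 0.71 [ 0.646 -0.094  0.074] [-24.  66.  74.]
enclosure 0.3 [0.483 0.119 0.051] [-191. -144.   51.]
stop 0.67 [ 0.722 -0.119  0.06 ] [-17. 145.  60.]
coupler 0.77 [0.714 0.052 0.031] [-182.   97.   31.]
can 0.55 [0.481 0.121 0.052] [-192. -146.   52.]
enclosure 0.88 [ 0.198 -0.316  0.085] [ 301. -315.   85.]
enclosure 0.71 [ 0.652 -0.12   0.075] [-0. 78. 75.]
enclosure 0.61 [0.413 0.336 0.063] [-384. -264.   63.]
enclosure 0.47 [ 0.544 -0.202  0.248] [106.  -7. 248.]
stop 0.57 [ 0.651 -0.117  0.077] [-2. 76. 77.]
coupler 0.71 [0.717 0.044 0.027] [-174.  102.   27.]
can 0.68 [0.495 0.112 0.074] [-187. -131.   74.]
tester 0.56 [ 0.567 -0.332  0.027] [227.  47.  27.]
```

View pics/side13.png

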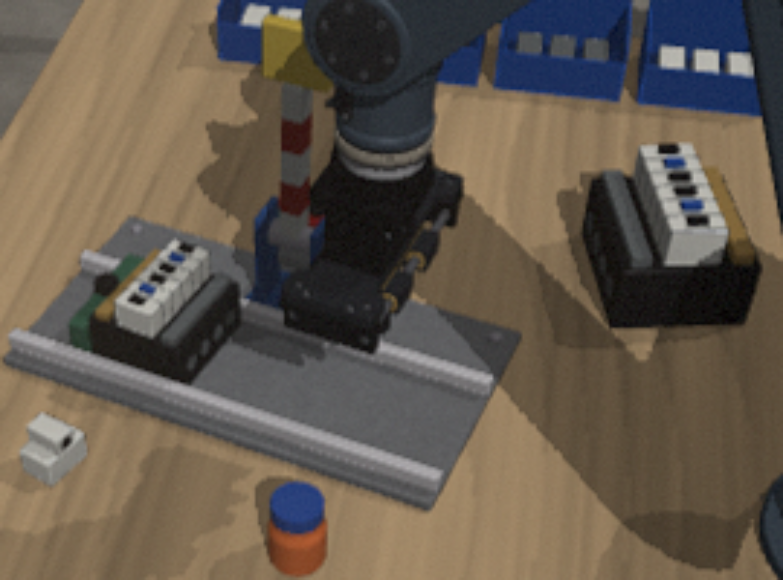

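View pics/top13.png

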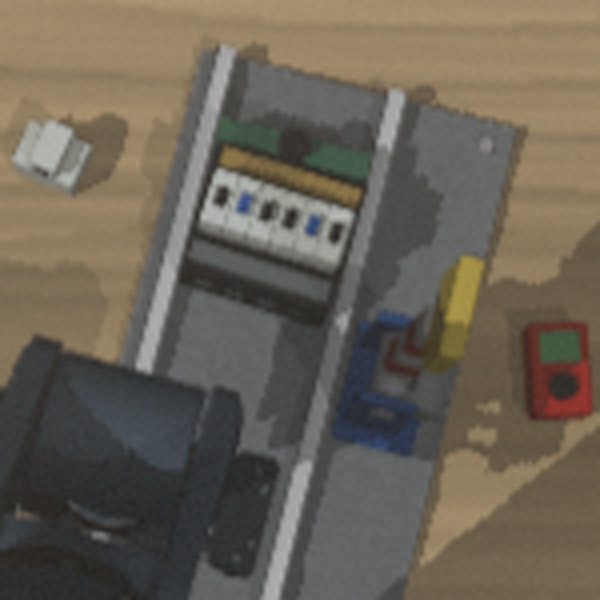

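```bash
python3 - <<'E'
from h import *
s=np.load("lane.npy"); q=viewer.camera("top")
f=lambda u,v,z:(wl(s,ray(q,u/4+290-.3,v/4+85-.3,z))[0]*1e3).round(1)
for u in [(210,167),(357,207),(338,274),(195,235)]: print("mod",f(*u,.101))
for u in [(182,280),(325,320)]: print("rear top",f(*u,.067))
for u in [(219,122),(371,153)]: print("stop far edge",f(*u,.057))
E
```

```text
mod [-56.9 106.6 101. ]
mod [ 50.3 105.1 101. ]
mod [ 49.   54.9 101. ]
mod [-54.9  56.3 101. ]
rear top [-56.3  30.5  67. ]
rear top [49.9 28.5 67. ]
stop far edge [-59.9 153.6  57. ]
stop far edge [ 52.9 159.5  57. ]
```

```bash
python3 - <<'E'
from h import *
s=np.load("lane.npy")
def draw(c,box,k,f):
    p=viewer.camera(c); a,b,e,g=box
    im=cv2.resize(p["img"][a:b,e:g,::-1],None,fx=k,fy=k,interpolation=cv2.INTER_CUBIC); im=np.clip(im.astype(float)*1.5,0,255).astype(np.uint8)
    im2=im.copy()
    def poly(P,col):
        q=(proj(p,lw(s,np.array(P)/1e3))+.5-[e,a])*k
        cv2.polylines(im2,[q.astype(int)],True,col,1)
    for y,col in ((85,(0,255,0)),):
        poly([(-56,y-50,67),(56,y-50,67),(56,y+50,67),(-56,y+50,67)],col)
        poly([(-56,y-20,101),(56,y-20,101),(56,y+20,101),(-56,y+20,101)],col)
    poly([(-57.5,135,57),(57.5,135,57),(57.5,155,57),(-57.5,155,57)],(0,0,255))
    cv2.imwrite(f,np.hstack([im,im2]))
draw("top",(100,180,325,395),5.5,"pics/ov_top.png")
draw("side",(135,200,225,300),5.2,"pics/ov_side.png")
E
```

```text
(no output)
```

View pics/ov_top.png

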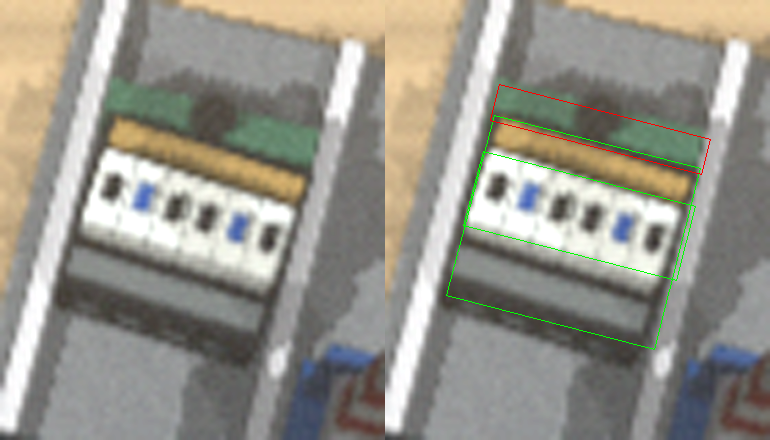

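View pics/ov_side.png

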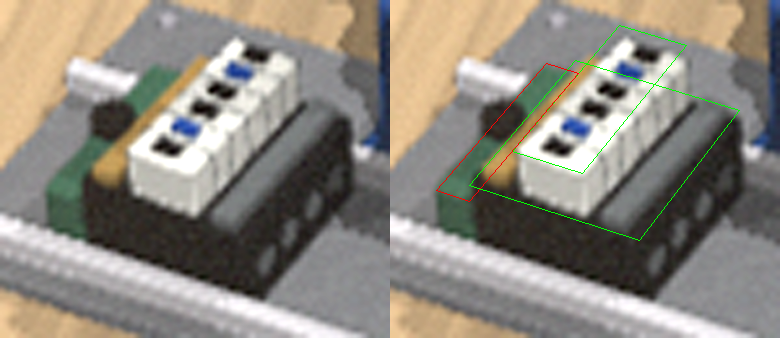

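```bash
python3 - <<'E'
from h import *
o=robot.get_obs(); print(o["time"],o["position"],o["ft_force"],abs(o["joint_velocities"]).max())
print(robot.hand_in())
E
```

```text
19.0 [ 0.44915491 -0.00756087  0.153953  ] [ 0.03333076 -0.26391976 -0.18134357] 0.002103089956293925
the job is handed in; nothing more can be done
None
```

The job is handed in at 19.0 s. The barrier stays raised by itself and the enclosure sits against the green stop; the hand-in gave no verdict.

I pushed the barrier up from under the paddle with the closed fingers tilted 45°, then let it go up to its stop on its own. Then I pushed the small black enclosure along the lane from behind, until the fingers stopped moving at about 13 N. After that I drew the hand clear.

**Final checks:**
- **Barrier:** it stands upright in both pictures. I did not measure its angle or its speed while rising.
- **Enclosure:** it looks flat in the lane. The finger position puts its front face at 135.4 mm, against a stop face measured at about 135 mm. No board shows between them in the side view.
- **Other things:** in the pictures the coupler, jar and tester stand where they started, within the network's few-millimetre error.
- **Hand:** about 0.3 N on the tool, and nothing near it in the pictures.

**What disagreed:** corner points picked by hand in the top view gave 64–66 mm between the enclosure and stop origins. The finger contact and the outlines overlaid on both views gave about 60 mm. Either way it is inside the 68 mm limit. Twice during the push the force rose to 12–15 N, with 10–11 N upward on the hand. I took this to be friction on the enclosure's back face, but I did not confirm it.

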